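# Check both sprung corners of the rail tilt rest

## Task

Check the springs of the tilt rest before the next rail is cut: with the fingertips press the orange corner pad down until the black pointer stands over the green mark on the orange side, hold it there for a second, and let it spring back level; then do the same with the blue pad and the green mark on the blue side. Never let the pointer run on into the red beyond a green mark. Only press, with ordinary finger force: pinch and lift nothing, do not shove the tilt rest or shift its marks, leave the things around it where they are, and finish clear with the plate level.

Things in the scene. Friction and masses are not known exactly. Their poses are not given: they have to be found in the camera images.
- tilt_rest: the tilt rest: grey base on rubber feet, loose, 3 kg, top 20 mm up, from x = -75 to 175 and y = -105 to 105 mm, under a square aluminium tilt plate (120 x 120 x 8 mm, set cornerwise: corners along x and y; mid-thickness 75 mm up). Origin on the table under the plate's centre; z up, x to the scale, +y to the orange pad, -y to the blue.
- scale (a point): middle of the top of the white scale strip (36 mm along x, 170 mm along y of the tilt rest, 187 mm above the table, at x = 158 mm) on two thin posts; ticks 10 mm apart, a longer one in the middle. The black pointer rod (4 mm) stands up from the plate's shaft at x = 131 mm to 205 mm, then bends over the strip; the marks' sliders reach to x = 186 mm.
- tilt (a joint): tilt of the plate, rad, about the x axis of the tilt rest, 75 mm above the table. 0 is level, its sprung rest; positive = orange corner down, negative = blue corner down; stops at +-0.42. Return spring 2.5 N m per rad (about 10 N on a pad for 0.28 rad), well damped, comes back by itself.
- pointer (a point): a point on the black pointer's end bar, 6 mm short of its tip: at rest at x = 160, y = 0, z = 205 mm in the tilt rest's frame. It is 130 mm from the tilt axis, fixed to the plate, so it swings towards the pressed corner: y = 130 mm x sin(tilt).
- press_orange (a point): centre of the top face of the orange pad, a flat disc 28 mm across and 6 mm high on one corner of the tilt plate, 70 mm from the tilt axis (along +y), 85 mm above the table at rest. Pressing it down d mm tilts the plate by about d / 70 rad and moves the pointer about 1.85 x d towards the orange side.
- press_blue (a point): the same for the blue pad on the opposite corner (along -y).
- pad_orange: the orange pad itself, origin under its centre; fixed to the tilt plate
- pad_blue: the blue pad itself, origin under its centre; fixed to the tilt plate
- green_orange (a point): on the orange side: centre, on top, of a 10 mm wide green mark, 190 mm above the table, 20 to 38 mm from the scale's middle (varies, fixed in a run). Axes as the tilt rest's; lies 4 mm further along x than the pointer point, about 15 mm below it. A red field starts 8 mm beyond this point, away from the middle. Its dark slider is held only by friction: do not touch.
- green_blue (a point): on the blue side: centre, on top, of a 10 mm wide green mark, 190 mm above the table, 20 to 38 mm from the scale's middle (varies, fixed in a run). Axes as the tilt rest's; lies 4 mm further along x than the pointer point, about 15 mm below it. A red field starts 8 mm beyond this point, away from the middle. Its dark slider is held only by friction: do not touch.
- rail_offcut: loose offcut of top-hat steel rail, 120 x 35 x 7.5 mm, lying flat, origin under its centre (bystander: leave it alone)
- terminals: loose stack of three rail terminals, 42 x 36 x 56 mm, two grey and one green, origin under its centre (bystander: leave it alone)
- screw_jar: loose clear jar with black cap, 52 mm across, 60 mm high, origin under its centre (bystander: leave it alone)
- driver: loose screwdriver with black handle lying flat, about 200 mm long, under 35 mm high (bystander: leave it alone)
- tape: loose roll of yellow tape lying flat, 70 mm across, 19 mm high, origin under its centre (bystander: leave it alone)
- pen_cup: loose empty dark steel cup, 72 mm across, 85 mm high, origin under its centre (bystander: leave it alone)
- end_stop: loose dark steel rail stop, 50 x 40 x 42 mm, origin under its centre (bystander: leave it alone)

How it is judged:
On the way, in this order (a step that is already met when the one before it is completed fails the run):
1. the fingers press the orange pad and the pointer stands over the green on the orange side, for 0.6 s (y of pointer in the frame of green_orange between -0.005 and 0.005 m and contact force between the fingers and pad_orange above 0.5 N), for 0.6 s.
2. the orange pad is let go and the plate comes back level (value of joint tilt between -0.04 and 0.04 rad and contact force between the fingers and tilt_rest below 0.1 N), for 0.2 s.
3. the fingers press the blue pad and the pointer stands over the green on the blue side, for 0.6 s (y of pointer in the frame of green_blue between -0.005 and 0.005 m and contact force between the fingers and pad_blue above 0.5 N), for 0.6 s.
At the end, for the whole second after the job is handed in: Both pads have been pressed in order (pointer within 5 mm of the centre of the green for 0.6 s each, released in between); the plate is level again within 0.03 rad and still, untouched; the tilt rest is within 12 mm and every bystander within 25 mm of where it began (value of joint tilt between -0.03 and 0.03 rad and velocity of joint tilt between -0.05 and 0.05 rad/s and contact force between each of the arm, the fingers and tilt_rest below 0.1 N and distance of tilt_rest from where it was at the start of the episode below 0.012 m and linear speed of tilt_rest below 0.02 m/s and distance of each of rail_offcut, terminals, screw_jar, driver, tape, pen_cup, end_stop from where it was at the start of the episode below 0.025 m).
It fails at once if the pointer runs into the red on either side (more than 11 mm past the centre of the green) (y of pointer in the frame of green_orange above 0.011 m or y of pointer in the frame of green_blue below -0.011 m).
It fails at once if the tilt rest is shoved more than 12 mm or lifted (distance of tilt_rest from where it was at the start of the episode above 0.012 m or height (world z) of tilt_rest above 0.008 m or angle between tilt_rest's own z axis and vertical above 0.06 rad).
It fails at once if the tilt rest or its plate is squeezed or struck with more than 30 N (contact force between the fingers and tilt_rest above 30 N).
It fails at once if a mark is shifted by more than 12 mm (distance of any of green_orange, green_blue from where it was at the start of the episode above 0.012 m).
It fails at once if a bystander is lifted or pushed more than 25 mm (distance of any of rail_offcut, terminals, screw_jar, driver, tape, pen_cup, end_stop from where it was at the start of the episode above 0.025 m).
It also fails if it takes over 48 s, if anything falls off the work surface, if the arm or the gripper's body presses on something with over 40 N, if the wrist force passes 120 N, or if a joint passes its speed limit or range.

## Robot

A 7-joint arm with a two-finger parallel gripper is mounted at the origin on the work surface. World frame = base frame: x ahead of the robot, y to its left, z up, the work surface at z = 0. Lengths are in m, angles in rad, forces in N, time in s.
With the tool pointing down it reaches from about 0.4 to 0.85 m from the base axis. Payload 10.4 kg.
Tool frame: the origin (TCP) lies at the very end of the fingers, on their centre line; the grasp point (between the pads) lies 19 mm behind it; y points along the fingers, x is the direction in which the jaws open and shut, and the axes are right-handed (so a half turn about y gives the same grasp; the last joint's range is limited). The gripper opens to 87 mm and grips with 3 to 60 N. Pads are 19 mm wide; open, the fingers measure 117 mm over their backs; the gripper's body (75 mm by 190 mm) begins 51 mm behind the grasp point.
Start: joints at [1.206, 0.332, -0.065, 1.46, 0.022, 1.35, -0.088], TCP at [0.21, -0.589, 0.198] pointing down, gripper open.
Joint ranges: [-2.6, 2.6], [-0.5, 2.12], [-1.47, 1.34], [0.16, 2.42], [-1.27, 4.41], [0.06, 2.06], [-2.6, 2.6]. Speed limits (rad/s): [2.22, 2.22, 2.79, 2.79, 3.14, 3.14, 3.14].

## Interface

Orientations are given as a unit quaternion [x, y, z, w].
In Python, from bench import readout, vision, r gives the robot as it stands.
- The arm moves only by the tool arm_command, never from a script. Its argument "targets" is a list that holds one entry, the list of rows, each a list of 6 numbers: the shift along the tool's x, y, z in m, then the turn, a rotation vector about the tool's x, y, z in degrees. A call has 1 to 12 rows; each row shifts and turns the commanded pose from where the row before left it, along the tool's axes as they then stand; what a row does not reach is not made up. A row lasts 1/12 s, in which the tool goes at most 41.7 mm and 7.16 degrees, less where a joint would pass 70% of its speed; a pose out of reach is approached as far as the arm can. A call is refused whole if a number of a shift passes 0.0417 or a number of a turn 7.16, either way. A call with a gripper value outside its range is refused whole. "hand" is the opening, from 0 (shut) to 1 (fully open), set as the call begins (left out, the last holds). The fingers move at their own pace and stop on an object; "grip_force" is the grip in N (left out, the last holds). Time passes only in rows, so rows that do not move let the fingers close. It gives the time, the measured TCP pose, the force and the opening at its end, in the units of the state.
- readout.read_state(): the state, without advancing time (a new reading comes with each control period).
- vision.camera(name): name is "side" or "top" or "wrist"; returns a dict with "pixels" (400x640x3 uint8, blue, green, red), "fovy" (degrees; the focal length in pixels is half the picture's height over the tangent of half this angle, whatever the lens; pixels are square), "cx", "cy" (the principal point, pixels), "R" (3x3) and "t" (3): a world point X has camera coordinates R X + t; the wrist camera has in their place "mount" (4x4, takes a point from camera to tool coordinates, whose origin is the TCP and whose axes are the tool frame's). Camera axes: x right, y down, z forward; pixel columns grow to the right and rows downward; lengths in m; the calibration is good to about 2 mm. A picture is of the moment at which its call begins: read the wrist's pose just before it. There is no depth.
- r.close_job(): hands the job in, once; it reports no verdict.
The state is a dict: "time": time; "joint_positions": joint angles; "joint_vel": joint speeds; "joint_torque": joint torques, N m; "ee_pos": TCP position; "eef_rot": TCP orientation; "ft_force": force on the tool from outside, world axes, zero at the start; "torque": the same for the moment, N m; "width": finger opening in m.
Only numpy, scipy, OpenCV 4.12 (cv2) and the standard library are available. Lean on these libraries where they do the work, as an engineer would, in place of code of your own. Each camera call takes 0.05 s, during which the arm holds its last target.

## Working session

There is one attempt and no reset: what is moved stays moved. The work goes in short steps, Python scripts to look and compute and a tool call to move; the robot and the scene stay as the last step left them, time stands still between calls to the robot, and variables do not carry over. Pictures are saved under pics/ and viewed, and the job is handed in when it is done.

Besides the shell and the picture viewer there is one more tool, called after ">>>" as name(argument=value, ...) on one line, values as JSON. arm_command: Moves the arm, as the interface text tells. Its arguments: {"type":"object","properties":{"targets":{"type":"array","items":{"type":"array","items":{"type":"array","items":{"type":"number"}}}},"hand":{"type":"number"},"grip_force":{"type":"number"}},"required":["targets"]}

```bash
mkdir -p pics; ls; cat > h.py <<'E'
import numpy as np,cv2,json
from bench import readout,vision,r
def snap(n,tag):
    s=readout.read_state(); c=vision.camera(n); cv2.imwrite(f'pics/{tag}.png',c['pixels'])
    np.savez(f'pics/{tag}.npz',ee=s['ee_pos'],rot=s['eef_rot'],**c)
    return s,c
def f(c): return 200/np.tan(np.radians(float(c['fovy']))/2)
def ray(c,u,v):
    d=np.array([(u-c['cx'])/f(c),(v-c['cy'])/f(c),1.]); R=np.array(c['R']);t=np.array(c['t'])
    return -R.T@t, R.T@d
def atz(c,u,v,z):
    o,d=ray(c,u,v); return o+d*(z-o[2])/d[2]
def proj(c,X):
    p=np.array(c['R'])@np.array(X)+np.array(c['t']); return np.array([c['cx'],c['cy']])+f(c)*p[:2]/p[2]
E
python3 - <<'E'
from h import *
for n in ['side','top','wrist']:
    s,c=snap(n,n+'0'); print(n,c['fovy'],c['cx'],c['cy'])
    print(c.get('R'),c.get('t'),c.get('mount'))
print(s)
E
```

```text
pics
side 45.384194831720556 321.1588569660168 199.9102268562061
[[ 0.90269601 -0.43024468 -0.00542471]
 [-0.31450659 -0.65115724 -0.69070967]
 [ 0.29364182  0.62520698 -0.72311183]] [-0.47909584  0.31611926  1.02493311] None
top 55.05980721375049 315.9267929108076 207.69842505171363
[[ 0.00917739 -0.99934249  0.03507641]
 [-0.98378383 -0.01530693 -0.17870385]
 [ 0.17912327 -0.03286757 -0.98327747]] [0.02658481 0.59586954 1.06657262] None
wrist 61.62095292923159 322.24668050404836 198.72399186802153
None None [[ 9.99999888e-01 -3.70599359e-04  2.93090083e-04  5.72094387e-04]
 [-3.91690136e-04 -3.03311613e-01  9.52891343e-01 -1.86605938e-01]
 [-2.64243295e-04 -9.52891352e-01 -3.03311724e-01  8.38998382e-02]
 [ 0.00000000e+00  0.00000000e+00  0.00000000e+00  1.00000000e+00]]
{'time': 0.1, 'joint_positions': array([ 1.20639224,  0.33282236, -0.0646963 ,  1.46082942,  0.02159479,
        1.34991948, -0.08850768]), 'joint_vel': array([-0.00147405, -0.00106276, -0.0002071 , -0.00340958, -0.00077941,
       -0.00137282, -0.00035219]), 'joint_torque': array([ 8.65162801e-04, -6.24546933e+01,  2.47921329e-02, -3.90719819e+01,
       -6.12994842e-02,  3.66886694e-02,  3.46548859e-05]), 'ee_pos': array([ 0.2093621 , -0.58849478,  0.19763829]), 'eef_rot': array([-0.57750682,  0.40805969, -0.40729693,  0.57799859]), 'ft_force': array([-0.12897431, -0.91227692,  0.75308181]), 'torque': array([-0.02556021,  0.02200593,  0.0021932 ]), 'width': 0.08689507651373196}
```

View pics/side0.png

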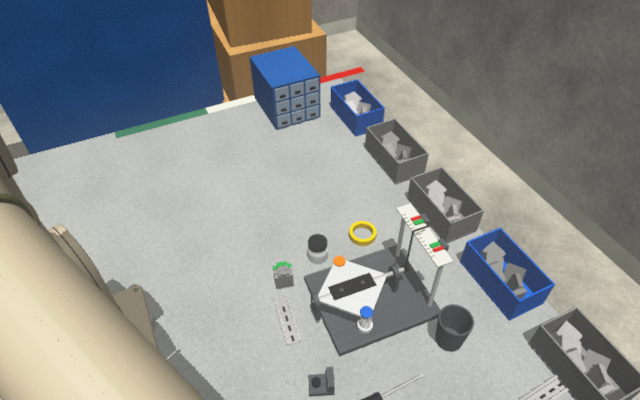

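View pics/top0.png

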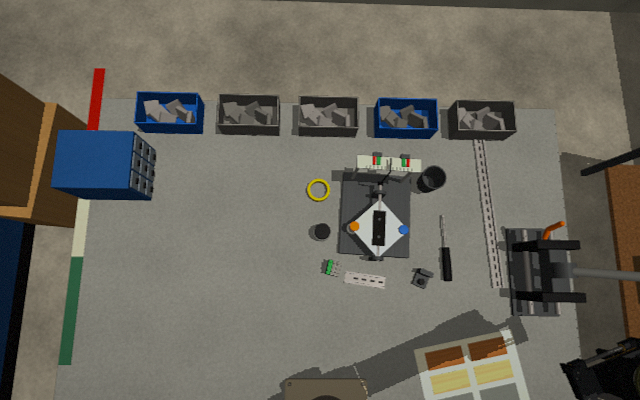

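View pics/wrist0.png

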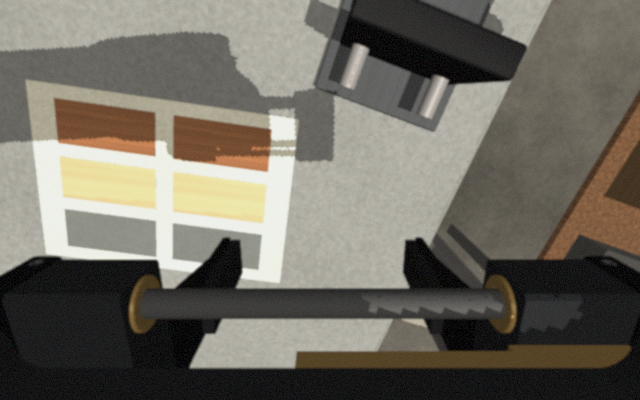

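```bash
python3 - <<'E'
import cv2
a=cv2.imread('pics/top0.png'); cv2.imwrite('pics/t1.png',cv2.resize(a[145:275,325:455],None,fx=4.6,fy=4.6,interpolation=cv2.INTER_CUBIC))
a=cv2.imread('pics/side0.png'); cv2.imwrite('pics/s1.png',cv2.resize(a[195:355,300:460],None,fx=3.7,fy=3.7,interpolation=cv2.INTER_CUBIC))
a=cv2.imread('pics/side0.png'); cv2.imwrite('pics/s2.png',cv2.resize(a[200:270,390:460],None,fx=8,fy=8,interpolation=cv2.INTER_CUBIC))
a=cv2.imread('pics/top0.png'); cv2.imwrite('pics/t2.png',cv2.resize(a[145:185,350:430],None,fx=10,fy=10,interpolation=cv2.INTER_CUBIC))
E
```

```text
(no output)
```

View pics/t1.png

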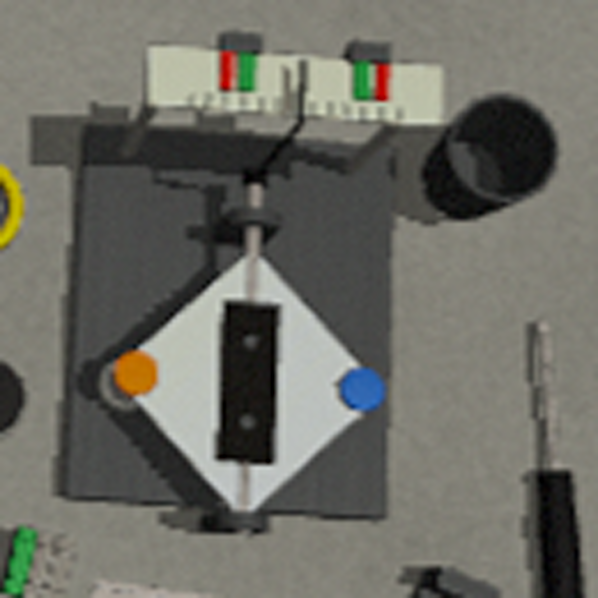

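View pics/s1.png

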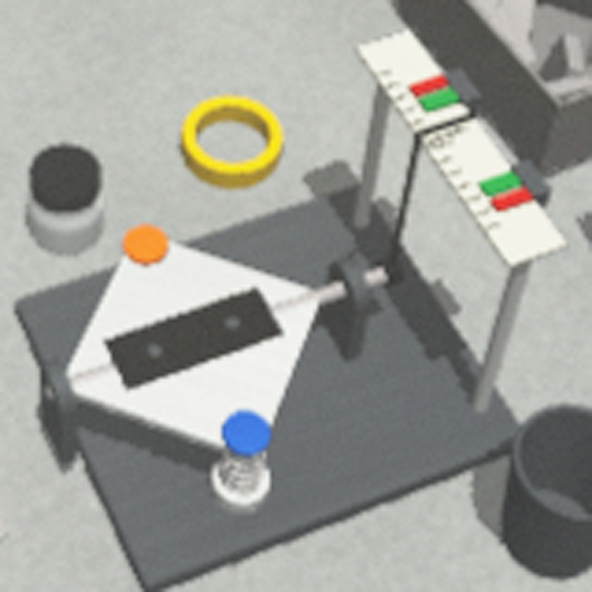

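View pics/s2.png

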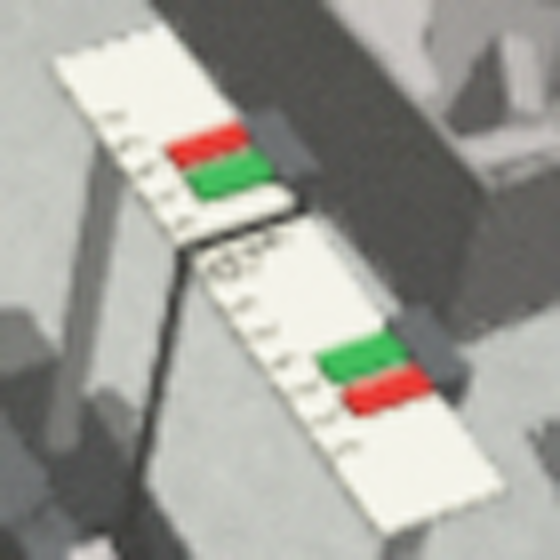

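View pics/t2.png

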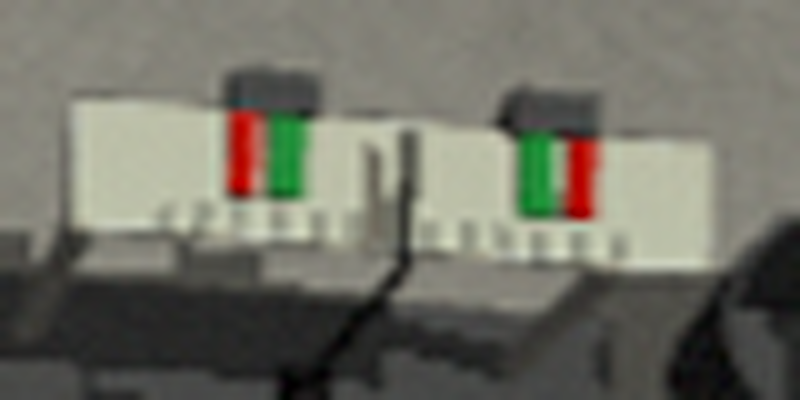

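```bash
python3 - <<'E'
from h import *
T=dict(np.load('pics/top0.npz'));S=dict(np.load('pics/side0.npz'))
t1=lambda x,y:((x+.5)/4.6+325-.5,(y+.5)/4.6+145-.5)
t2=lambda x,y:((x+.5)/10+350-.5,(y+.5)/10+145-.5)
s1=lambda x,y:((x+.5)/3.7+300-.5,(y+.5)/3.7+195-.5)
s2=lambda x,y:((x+.5)/8+390-.5,(y+.5)/8+200-.5)
P={'or':(t1(135,372),s1(146,244),.085),'bl':(t1(361,389),s1(246,432),.085),
'go':(t2(287,156),s2(229,175),.19),'gb':(t2(536,173),s2(364,358),.19),
'ptr_tip':(t2(409,133),s2(297,209),.205),
'sA':(t2(70,100),s2(160,25),.187),'sB':(t2(715,142),s2(503,487),.187),'sC':(t2(75,228),s2(55,65),.187),'sD':(t2(710,270),s2(388,532),.187)}
R={}
for k,(a,b,z) in P.items():
    A=atz(T,*a,z);B=atz(S,*b,z)
    o1,d1=ray(T,*a);o2,d2=ray(S,*b)
    X=np.linalg.lstsq(np.vstack([np.eye(3)-np.outer(d,d)/(d@d) for d in(d1,d2)]),np.hstack([(np.eye(3)-np.outer(d,d)/(d@d))@o for o,d in((o1,d1),(o2,d2))]),rcond=None)[0]
    print(k,A[:2].round(4),B[:2].round(4),X.round(4)); R[k]=(A+B)/2
for w in range(2):
  pass
c=(R['or']+R['bl'])/2; y=R['or']-R['bl']; print('dist',np.linalg.norm(y[:2])); y=y/np.linalg.norm(y)
x=np.array([y[1],-y[0],0])
print('c',c,'x',x, 'yaw',np.degrees(np.arctan2(x[1],x[0])))
for k in R: print(k,((R[k]-c)@x).round(4),((R[k]-c)@y).round(4))
E
```

```text
or [ 0.5404 -0.0728] [ 0.5402 -0.075 ] [ 0.541  -0.0732  0.0822]
bl [ 0.5318 -0.2122] [ 0.5317 -0.2143] [ 0.5324 -0.213   0.0824]
go [ 0.7002 -0.1243] [ 0.7006 -0.1247] [ 0.7005 -0.1245  0.1897]
gb [ 0.6969 -0.1903] [ 0.6972 -0.1915] [ 0.6976 -0.1907  0.1888]
ptr_tip [ 0.7023 -0.1533] [ 0.7008 -0.1522] [ 0.7012 -0.1528  0.2058]
sA [ 0.7154 -0.0676] [ 0.7159 -0.0681] [ 0.7159 -0.0678  0.1866]
sB [ 0.7074 -0.2392] [ 0.7065 -0.2384] [ 0.7067 -0.2388  0.1877]
sC [ 0.6804 -0.0686] [ 0.6819 -0.0684] [ 0.6809 -0.0687  0.1875]
sD [ 0.6722 -0.2365] [ 0.673  -0.2374] [ 0.6729 -0.2369  0.1863]
dist 0.13961695946968614
c [ 0.53603021 -0.14358219  0.085     ] x [ 0.99814289 -0.0609161   0.        ] yaw -3.4923974624343996
or -0.0 0.0698
bl -0.0 -0.0698
go 0.1629 0.0291
gb 0.1636 -0.0374
ptr_tip 0.1658 0.001
sA 0.1747 0.0865
sB 0.1764 -0.0846
sC 0.1403 0.0838
sD 0.142 -0.0848
```

```bash
python3 - <<'E'
from h import *
from scipy.spatial.transform import Rotation as Ro
s=readout.read_state(); M=Ro.from_quat(s['eef_rot']).as_matrix(); print(M.round(3),s['time'])
for n in['top','side']:
    c=dict(np.load(f'pics/{n}0.npz')); print(-c['R'].T@c['t'])
# desired options: tool x along +-rest y
y=np.array([.0609,.998,0]); 
for xx in (y,-y,np.array([.998,-.0609,0]),-np.array([.998,-.0609,0])):
    D=np.c_[xx,[0,0,-1],np.cross(xx,[0,0,-1])]
    print(np.degrees(Ro.from_matrix(M.T@D).as_rotvec()).round(1), (M.T@(np.array([.540,-.073,.2])-s['ee_pos'])).round(3))
E
```

```text
[[ 0.335 -0.     0.942]
 [-0.942  0.001  0.335]
 [-0.001 -1.    -0.   ]] 0.15
[0.39491487 0.07074392 1.1542885 ]
[ 0.23093627 -0.64108042  0.95688893]
[-1.000e-01 -1.569e+02 -0.000e+00] [-0.375 -0.002  0.484]
[ 0.  23.1 -0.1] [-0.375 -0.002  0.484]
[ -0.  -66.9  -0.1] [-0.375 -0.002  0.484]
[ 1.000e-01  1.131e+02 -0.000e+00] [-0.375 -0.002  0.484]
```

>>> arm_command(targets=[[[0, 0, 0, 0, 5.8, 0], [0, 0, 0, 0, 5.8, 0], [0, 0, 0, 0, 5.8, 0], [0, 0, 0, 0, 5.7, 0], [-0.025, 0, 0.014, 0, 0, 0], [-0.025, 0, 0.014, 0, 0, 0], [-0.025, 0, 0.014, 0, 0, 0], [-0.025, 0, 0.014, 0, 0, 0], [-0.025, 0, 0.014, 0, 0, 0], [-0.025, 0, 0.014, 0, 0, 0], [-0.025, 0, 0.014, 0, 0, 0], [-0.025, 0, 0.014, 0, 0, 0]]], hand=0, grip_force=10)

```text
time: 1.15
ee_pos: [0.334, -0.3947, 0.1982]
eef_rot: [-0.484, 0.515, -0.515, 0.484]
ft_force: [0.5, -0.9, 0.1]
width: 0.0151
```

>>> arm_command(targets=[[[-0.025, 0, 0.014, 0, 0, 0], [-0.025, 0, 0.014, 0, 0, 0], [-0.025, 0, 0.014, 0, 0, 0], [-0.025, 0, 0.014, 0, 0, 0], [-0.025, 0, 0.014, 0, 0, 0], [-0.025, 0, 0.014, 0, 0, 0], [-0.025, 0, 0.014, 0, 0, 0], [-0.025, 0, 0.014, 0, 0, 0], [-0.025, 0, 0.014, 0, 0, 0], [-0.025, 0, 0.014, 0, 0, 0], [-0.025, 0, 0.014, 0, 0, 0], [0, 0, 0, 0, 0, 0]]])

```text
time: 2.15
ee_pos: [0.5064, -0.125, 0.1983]
eef_rot: [-0.485, 0.514, -0.513, 0.487]
ft_force: [-0.4, 1.0, -0.7]
width: 0.0003
```

```bash
cat > st.py <<'E'
from h import *
from scipy.spatial.transform import Rotation as Ro
c=np.array([.5360,-.1436,0]);x=np.array([.99814,-.0609,0]);y=np.array([.0609,.99814,0])
s=readout.read_state();p=s['ee_pos'];M=Ro.from_quat(s['eef_rot']).as_matrix()
print('t',s['time'],'p',p.round(4),'rest xy',((p-c)@x).round(4),((p-c)@y).round(4),'F',s['ft_force'].round(2),'w',s['width'])
D=np.c_[-y,[0,0,-1],x]
print('rotcorr',np.degrees(Ro.from_matrix(M.T@D).as_rotvec()).round(2))
E
python3 st.py; python3 -c "
from h import *
snap('side','side1');snap('top','top1')
"
```

```text
t 2.15 p [ 0.5064 -0.125   0.1983] rest xy -0.0307 0.0167 F [-0.36  1.03 -0.71] w 0.0002810424672363167
rotcorr [-0.05  0.39 -0.14]
```

View pics/side1.png

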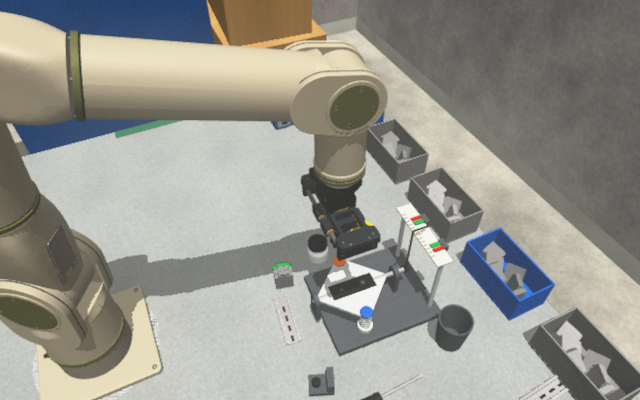

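View pics/top1.png

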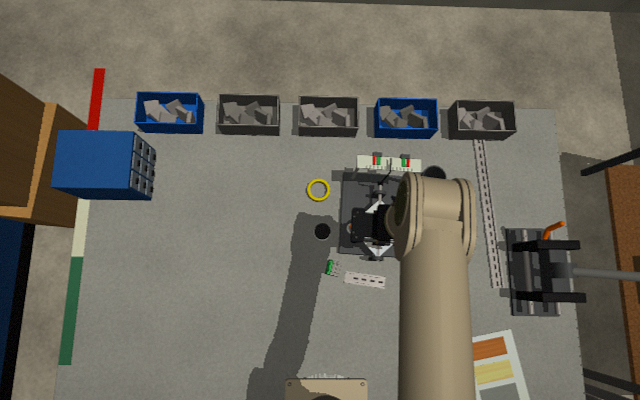

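>>> arm_command(targets=[[[-0.014, 0, 0.008, 0, 0.2, 0], [-0.014, 0, 0.008, 0, 0.2, 0], [-0.014, 0, 0.008, 0, 0, 0], [-0.013, 0, 0.007, 0, 0, 0], [0, 0.015, 0, 0, 0, 0], [0, 0.02, 0, 0, 0, 0], [0, 0.02, 0, 0, 0, 0], [0, 0.015, 0, 0, 0, 0], [0, 0.015, 0, 0, 0, 0], [0, 0.01, 0, 0, 0, 0], [0, 0, 0, 0, 0, 0], [0, 0, 0, 0, 0, 0]]])

```text
time: 3.25
ee_pos: [0.5384, -0.079, 0.1034]
eef_rot: [-0.483, 0.517, -0.517, 0.482]
ft_force: [0.9, 0.2, 0.3]
width: 0.0002
```

```bash
python3 st.py; cat > v.py <<'E'
import sys
from h import *
t=sys.argv[1]
s,c=snap('side','side'+t)
a=cv2.resize(c['pixels'][195:355,300:460],None,fx=3.7,fy=3.7,interpolation=cv2.INTER_CUBIC)
cv2.imwrite(f'pics/sa{t}.png',a)
cv2.imwrite(f'pics/sb{t}.png',cv2.resize(c['pixels'][200:270,390:460],None,fx=8,fy=8,interpolation=cv2.INTER_CUBIC))
E
python3 v.py 2
```

```text
t 3.25 p [ 0.5384 -0.079   0.1034] rest xy -0.0016 0.0647 F [0.91 0.19 0.25] w 0.00024167027990369542
rotcorr [ 0.04 -0.48  0.01]
```

View pics/sa2.png

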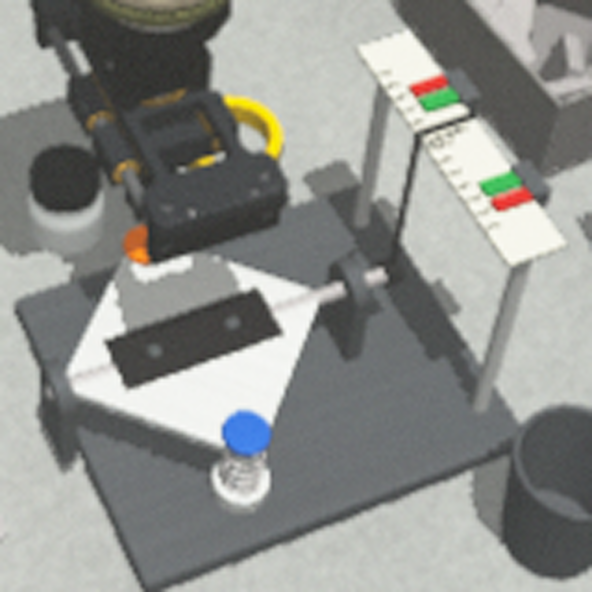

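>>> arm_command(targets=[[[-0.004, 0, 0.001, 0, -0.4, 0], [-0.004, 0, 0, 0, 0, 0], [0, 0.004, 0, 0, 0, 0], [0, 0.004, 0, 0, 0, 0], [0, 0.004, 0, 0, 0, 0], [0, 0.003, 0, 0, 0, 0], [0, 0.003, 0, 0, 0, 0], [0, 0.003, 0, 0, 0, 0], [0, 0.002, 0, 0, 0, 0], [0, 0.002, 0, 0, 0, 0], [0, 0, 0, 0, 0, 0], [0, 0, 0, 0, 0, 0]]])

```text
time: 4.3
ee_pos: [0.5402, -0.0703, 0.0783]
eef_rot: [-0.484, 0.515, -0.515, 0.484]
ft_force: [-0.7, 0.4, -0.0]
width: 0.0005
```

```bash
python3 st.py; python3 v.py 3
```

```text
t 4.3 p [ 0.5402 -0.0703  0.0783] rest xy -0.0003 0.0734 F [-0.69  0.4  -0.05] w 0.0004682690768021386
rotcorr [ 0.   -0.02  0.  ]
```

View pics/sb3.png

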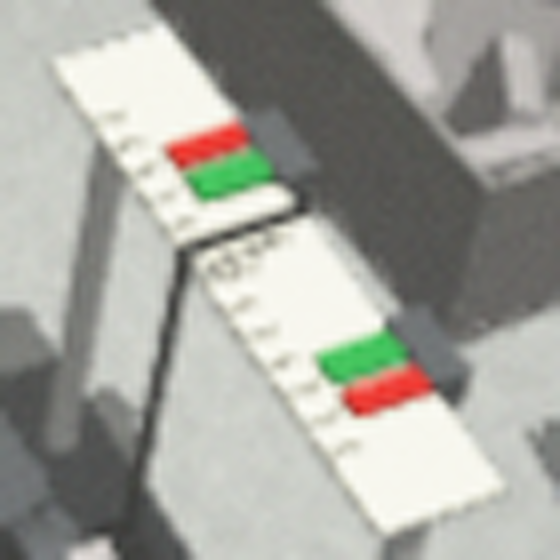

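View pics/sa3.png

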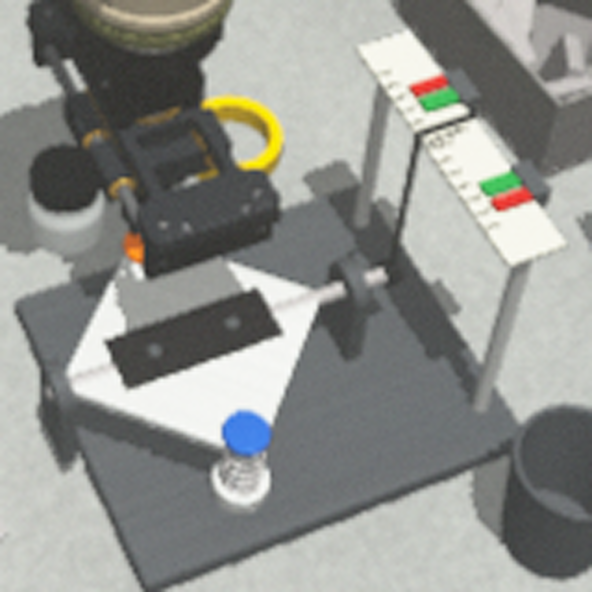

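```bash
python3 - <<'E'
from h import *
s,c=snap('wrist','wrist3')
S=dict(np.load('pics/side3.npz')); p=proj(S,s['ee_pos']); print(p,(p-[300,195])*3.7, (proj(S,s['ee_pos']+[0,0,.07])-[300,195])*3.7)
s,c=snap('top','top3'); print(proj(c,s['ee_pos']))
cv2.imwrite('pics/top3c.png',cv2.resize(c['pixels'][145:275,325:455],None,fx=4.6,fy=4.6,interpolation=cv2.INTER_CUBIC))
E
```

```text
[338.1265465  260.77151375] [141.06822204 243.35460087] [143.4956095  171.50880412]
[352.79451956 225.79839478]
```

View pics/wrist3.png

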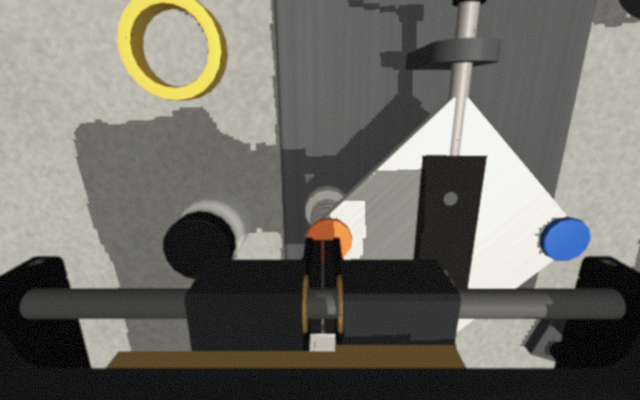

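View pics/top3c.png

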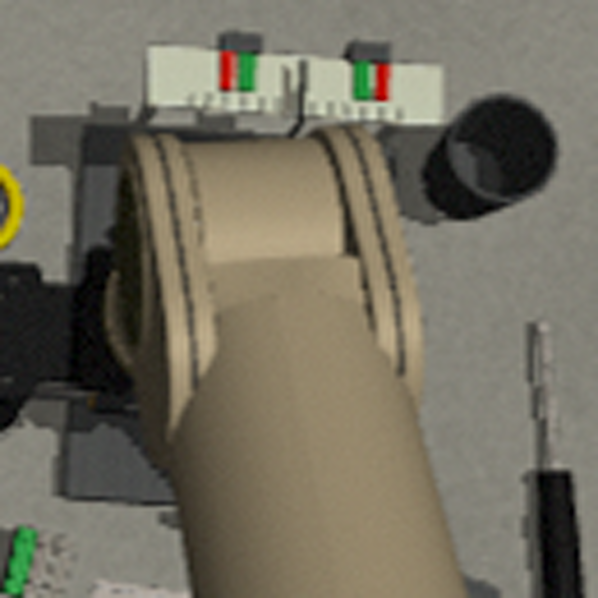

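>>> arm_command(targets=[[[0, 0.002, 0, 0, 0, 0], [0, 0.002, 0, 0, 0, 0], [0, 0.002, 0, 0, 0, 0], [0, 0, 0, 0, 0, 0]]])

```text
time: 4.78
ee_pos: [0.5399, -0.0703, 0.0718]
eef_rot: [-0.485, 0.515, -0.515, 0.484]
ft_force: [0.7, 0.0, 0.4]
width: 0.0006
```

```bash
python3 st.py; python3 v.py 4
```

```text
t 4.7833 p [ 0.5399 -0.0703  0.0718] rest xy -0.0006 0.0734 F [0.7  0.05 0.39] w 0.000617165516960224
rotcorr [ 0.04 -0.03  0.  ]
```

View pics/sb4.png

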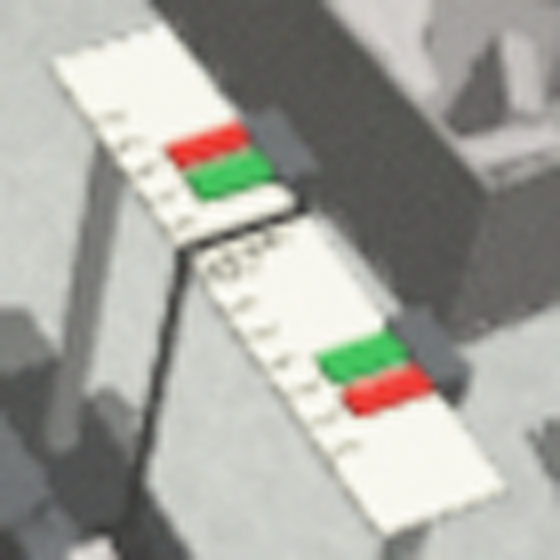

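```bash
python3 - <<'E'
from h import *
from scipy.spatial.transform import Rotation as Ro
s,c=snap('wrist','wrist4')
m=np.array(c['mount']); F=f(c)
def pw(P):
    q=np.linalg.inv(m)@np.r_[P,1]; return np.array([c['cx'],c['cy']])+F*q[:2]/q[2]
for P in ([0,0,0],[0,-.01,0],[0,-.02,0],[0,-.03,0],[0,0,.0095]): print(P,pw(np.array(P)).round(1))
M=Ro.from_quat(s['eef_rot']).as_matrix()
for X in ([.5403,-.0739,.085],[.5318,-.2132,.085]): 
    P=M.T@(np.array(X)-s['ee_pos']); print(P.round(4),pw(P).round(1))
cv2.imwrite('pics/wrist4c.png',cv2.resize(c['pixels'][180:360,230:430],None,fx=3,fy=3,interpolation=cv2.INTER_CUBIC))
E
```

```text
[0, 0, 0] [321.4 237.6]
[0, -0.01, 0] [321.3 244.8]
[0, -0.02, 0] [321.3 252.7]
[0, -0.03, 0] [321.3 261.4]
[0, 0, 0.0095] [321.4 223. ]
[ 0.0036 -0.013   0.0005] [327.6 246.2]
[ 0.1431 -0.013   0.0006] [572.8 246. ]
```

View pics/wrist4c.png

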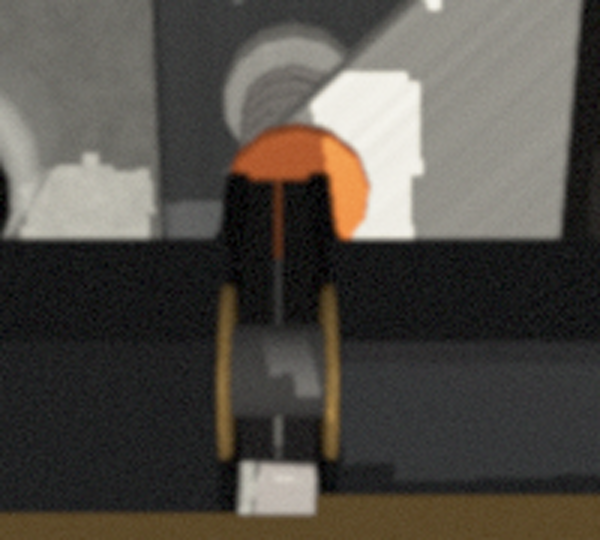

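>>> arm_command(targets=[[[0, 0.002, 0, 0, 0, 0], [0, 0.002, 0, 0, 0, 0], [0, 0.002, 0, 0, 0, 0], [0, 0, 0, 0, 0, 0]]])

```text
time: 5.22
ee_pos: [0.5399, -0.0703, 0.0658]
eef_rot: [-0.485, 0.515, -0.515, 0.484]
ft_force: [0.0, -0.6, -0.2]
width: 0.0003
```

```bash
python3 st.py; python3 v.py 5; python3 - <<'E'
from h import *
s,c=snap('wrist','wrist5')
a=cv2.resize(c['pixels'][180:360,230:430],None,fx=3,fy=3,interpolation=cv2.INTER_CUBIC)
b=cv2.imread('pics/sb5.png')[:540]
cv2.imwrite('pics/c5.png',cv2.resize(np.hstack([a,b]),None,fx=.68,fy=.68))
E
```

```text
t 5.2167 p [ 0.5399 -0.0703  0.0658] rest xy -0.0006 0.0734 F [ 0.04 -0.63 -0.17] w 0.0003281955476155472
rotcorr [ 0.04 -0.02  0.  ]
```

View pics/c5.png

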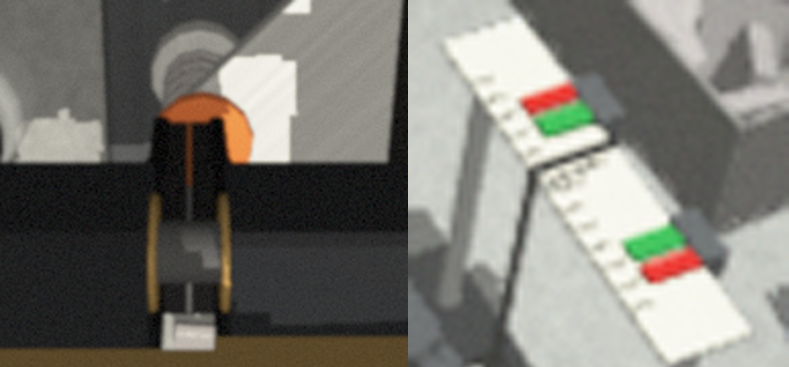

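>>> arm_command(targets=[[[0, 0.0015, 0, 0, 0, 0], [0, 0.0015, 0, 0, 0, 0], [0, 0.0015, 0, 0, 0, 0], [0, 0.0015, 0, 0, 0, 0], [0, 0, 0, 0, 0, 0]]])

```text
time: 5.73
ee_pos: [0.5402, -0.0702, 0.0601]
eef_rot: [-0.484, 0.515, -0.515, 0.484]
ft_force: [-0.1, -0.2, 0.7]
width: 0.0006
```

```bash
cat > w.py <<'E'
import sys
from h import *
t=sys.argv[1]
exec(open('st.py').read()); exec(open('v.py').read())
s,c=snap('wrist','wrist'+t)
a=cv2.resize(c['pixels'][180:360,230:430],None,fx=3,fy=3,interpolation=cv2.INTER_CUBIC)
b=cv2.imread(f'pics/sb{t}.png')[:540]
cv2.imwrite(f'pics/c{t}.png',cv2.resize(np.hstack([a,b]),None,fx=.68,fy=.68))
E
python3 w.py 6
```

```text
t 5.7333 p [ 0.5402 -0.0702  0.0601] rest xy -0.0003 0.0735 F [-0.12 -0.2   0.71] w 0.0006049809184112661
rotcorr [ 0.01 -0.02 -0.  ]
```

View pics/c6.png

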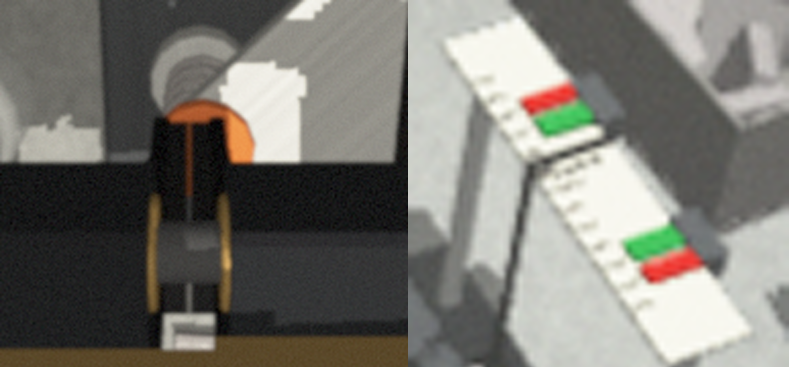

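```bash
cat > ptr.py <<'E'
import sys
from h import *
from scipy.optimize import minimize_scalar
c0=np.array([.5360,-.1436,0]);x=np.array([.99814,-.0609,0]);y=np.array([.0609,.99814,0]);z=np.array([0,0,1.])
S=dict(np.load('pics/side0.npz'))
def P(X,th): # arm frac x, tilt
    return c0+X*x-(-130e-3*np.sin(th))*y+z*(.075+.130*np.cos(th))
def est(tag):
    g=cv2.cvtColor(cv2.imread(f'pics/side{tag}.png'),cv2.COLOR_BGR2GRAY).astype(np.float32)
    g=cv2.GaussianBlur(g,(0,0),.6)
    def cost(th):
        pts=np.array([proj(S,P(X,th)) for X in np.linspace(.138,.162,25)],np.float32)
        return cv2.remap(g,pts[:,:1],pts[:,1:],cv2.INTER_LINEAR).mean()
    ths=np.linspace(-.4,.4,401); v=[cost(t) for t in ths]; i=int(np.argmin(v)); return ths[i],v[i],130*np.sin(ths[i])
if __name__=='__main__':
    for t in sys.argv[1:]: print(t,est(t))
E
python3 ptr.py 0 3 5 6
```

```text
0 (np.float64(0.0040000000000000036), np.float32(124.61997), np.float64(0.5199986133344432))
3 (np.float64(0.0040000000000000036), np.float32(128.2951), np.float64(0.5199986133344432))
5 (np.float64(0.0040000000000000036), np.float32(129.53993), np.float64(0.5199986133344432))
6 (np.float64(0.021999999999999964), np.float32(127.56961), np.float64(2.859769298916366))
```

>>> arm_command(targets=[[[0, 0.0015, 0, 0, 0, 0], [0, 0.0015, 0, 0, 0, 0], [0, 0.0015, 0, 0, 0, 0], [0, 0.0015, 0, 0, 0, 0], [0, 0.001, 0, 0, 0, 0], [0, 0.001, 0, 0, 0, 0], [0, 0.001, 0, 0, 0, 0], [0, 0, 0, 0, 0, 0], [0, 0, 0, 0, 0, 0]]])

```text
time: 6.58
ee_pos: [0.5404, -0.0699, 0.0515]
eef_rot: [-0.484, 0.515, -0.515, 0.485]
ft_force: [-1.0, 3.3, 6.0]
width: 0.0004
```

```bash
python3 w.py 7; python3 ptr.py 7
```

```text
t 6.5833 p [ 0.5404 -0.0699  0.0515] rest xy -0.0001 0.0739 F [-0.98  3.28  5.97] w 0.00043110029483823473
rotcorr [-0.02 -0.01 -0.02]
7 (np.float64(0.14400000000000002), np.float32(99.79088), np.float64(18.655370724037173))
```

View pics/c7.png

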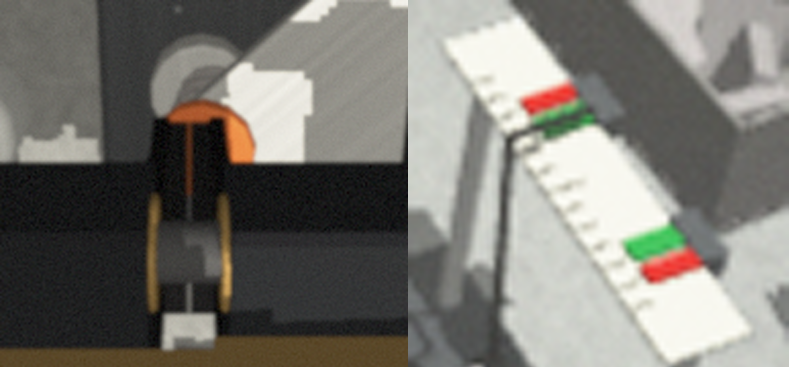

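>>> arm_command(targets=[[[0, 0.0015, 0, 0, 0, 0], [0, 0.001, 0, 0, 0, 0], [0, 0.001, 0, 0, 0, 0], [0, 0.001, 0, 0, 0, 0], [0, 0.001, 0, 0, 0, 0], [0, 0, 0, 0, 0, 0]]])

```text
time: 7.18
ee_pos: [0.5405, -0.07, 0.0462]
eef_rot: [0.484, -0.515, 0.515, -0.485]
ft_force: [-1.7, 3.2, 8.6]
width: 0.0003
```

```bash
python3 w.py 8; python3 ptr.py 8; python3 - <<'E'
from h import *
s,c=snap('top','top8')
cv2.imwrite('pics/top8c.png',cv2.resize(c['pixels'][145:185,350:430],None,fx=10,fy=10,interpolation=cv2.INTER_CUBIC))
E
```

```text
t 7.1833 p [ 0.5405 -0.07    0.0462] rest xy -0.0 0.0737 F [-1.65  3.16  8.64] w 0.00031894666875137873
rotcorr [-0.03 -0.01 -0.01]
8 (np.float64(0.22799999999999998), np.float32(103.439476), np.float64(29.383865691505537))
```

View pics/top8c.png

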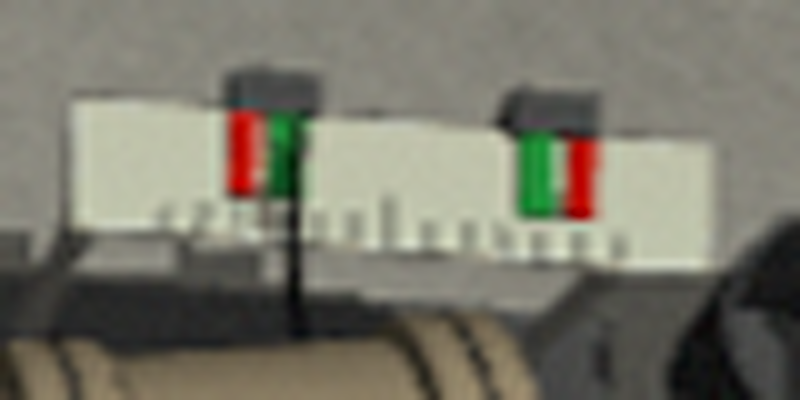

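View pics/sb8.png

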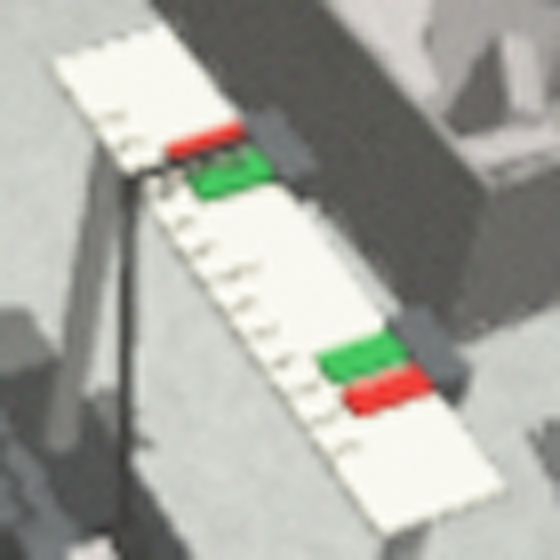

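>>> arm_command(targets=[[[0, -0.0004, 0, 0, 0, 0], [0, 0, 0, 0, 0, 0], [0, 0, 0, 0, 0, 0], [0, 0, 0, 0, 0, 0], [0, 0, 0, 0, 0, 0], [0, 0, 0, 0, 0, 0], [0, 0, 0, 0, 0, 0], [0, 0, 0, 0, 0, 0], [0, 0, 0, 0, 0, 0], [0, 0, 0, 0, 0, 0], [0, 0, 0, 0, 0, 0], [0, 0, 0, 0, 0, 0]]])

```text
time: 8.33
ee_pos: [0.5405, -0.07, 0.0467]
eef_rot: [0.484, -0.515, 0.515, -0.485]
ft_force: [-2.2, 3.1, 7.6]
width: 0.0008
```

```bash
python3 w.py 9; python3 ptr.py 9; python3 - <<'E'
from h import *
T=dict(np.load('pics/top0.npz'))
t2=lambda x,y:((x+.5)/10+350-.5,(y+.5)/10+145-.5)
c=np.array([.5360,-.1436,0]);y=np.array([.0609,.99814,0])
for n,p,z in [('ptr0',(408,160),.205),('ptr8',(295,160),.202),('g',(286,155),.19),('gb',(537,173),.19),('tick',(388,215),.187)]:
    X=atz(T,*t2(*p),z); print(n,X.round(4),((X-c)@y).round(4))
E
```

```text
t 8.3333 p [ 0.5405 -0.07    0.0467] rest xy 0.0 0.0737 F [-2.22  3.07  7.6 ] w 0.0007939716097460301
rotcorr [-0.03 -0.01 -0.01]
9 (np.float64(0.22199999999999998), np.float32(102.75457), np.float64(28.623527428500353))
ptr0 [ 0.695  -0.1528  0.205 ] 0.0005
ptr8 [ 0.6954 -0.124   0.202 ] 0.0293
g [ 0.7005 -0.1241  0.19  ] 0.0295
gb [ 0.6969 -0.1905  0.19  ] -0.037
tick [ 0.6856 -0.1514  0.187 ] 0.0013
```

>>> arm_command(targets=[[[0, -0.003, 0, 0, 0, 0], [0, -0.003, 0, 0, 0, 0], [0, -0.004, 0, 0, 0, 0], [0, -0.004, 0, 0, 0, 0], [0, -0.006, 0, 0, 0, 0], [0, -0.01, 0, 0, 0, 0], [0, -0.015, 0, 0, 0, 0], [0, -0.015, 0, 0, 0, 0], [0, -0.015, 0, 0, 0, 0], [0, 0, 0, 0, 0, 0], [0, 0, 0, 0, 0, 0], [0, 0, 0, 0, 0, 0]]])

```text
time: 9.43
ee_pos: [0.5398, -0.0705, 0.1208]
eef_rot: [-0.485, 0.515, -0.515, 0.484]
ft_force: [-0.4, 0.6, -0.2]
width: 0.0002
```

```bash
python3 w.py 10; python3 ptr.py 10
```

```text
t 9.4333 p [ 0.5398 -0.0705  0.1208] rest xy -0.0007 0.0732 F [-0.38  0.59 -0.24] w 0.00024509566921441866
rotcorr [ 0.04 -0.04  0.02]
10 (np.float64(0.0040000000000000036), np.float32(126.948586), np.float64(0.5199986133344432))
```

View pics/sa10.png

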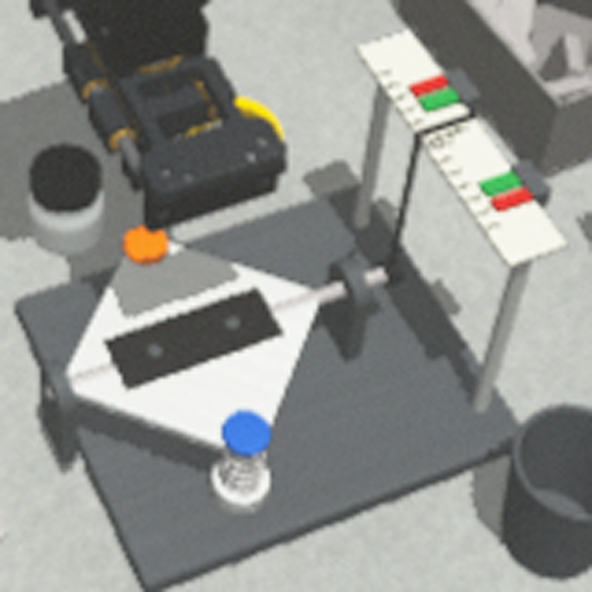

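>>> arm_command(targets=[[[0.005, 0, 0, 0, 0, 0], [0.012, 0, 0, 0, 0, 0], [0.018, 0, 0, 0, 0, 0], [0.02, 0, 0, 0, 0, 0], [0.02, 0, 0, 0, 0, 0], [0.02, 0, 0, 0, 0, 0], [0.02, 0, 0, 0, 0, 0], [0.018, 0, 0, 0, 0, 0], [0.01, 0, 0, 0, 0, 0], [0.004, 0, 0, 0, 0, 0], [0, 0, 0, 0, 0, 0], [0, 0, 0, 0, 0, 0]]])

```text
time: 10.53
ee_pos: [0.5313, -0.2162, 0.1212]
eef_rot: [-0.484, 0.515, -0.515, 0.485]
ft_force: [-1.0, 0.1, 0.2]
width: 0.0004
```

```bash
python3 w.py 11; python3 ptr.py 11
```

```text
t 10.5333 p [ 0.5313 -0.2162  0.1212] rest xy -0.0003 -0.0728 F [-0.98  0.07  0.17] w 0.0004128849028477385
rotcorr [ 0.    0.01 -0.03]
11 (np.float64(0.0040000000000000036), np.float32(128.74458), np.float64(0.5199986133344432))
```

View pics/sa11.png

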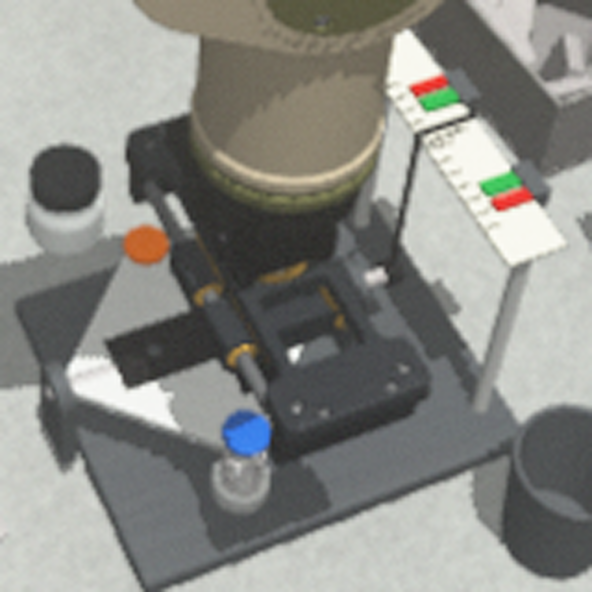

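View pics/wrist11.png

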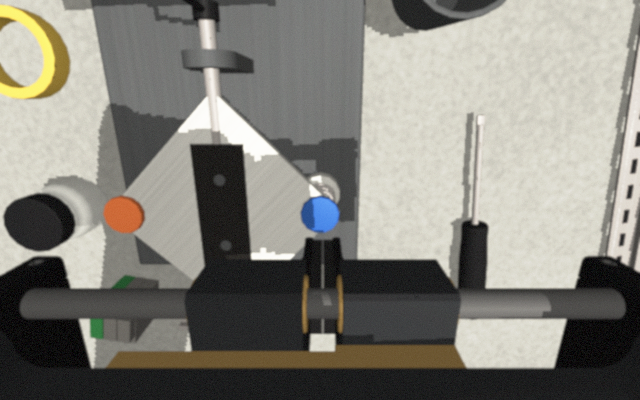

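>>> arm_command(targets=[[[0.001, 0.008, 0, 0, 0, 0], [0, 0.012, 0, 0, 0, 0], [0, 0.012, 0, 0, 0, 0], [0, 0.01, 0, 0, 0, 0], [0, 0.008, 0, 0, 0, 0], [0, 0.004, 0, 0, 0, 0], [0, 0.003, 0, 0, 0, 0], [0, 0.003, 0, 0, 0, 0], [0, 0.002, 0, 0, 0, 0], [0, 0.002, 0, 0, 0, 0], [0, 0.001, 0, 0, 0, 0], [0, 0, 0, 0, 0, 0]]])

```text
time: 11.63
ee_pos: [0.5313, -0.2185, 0.0566]
eef_rot: [0.484, -0.515, 0.515, -0.484]
ft_force: [-1.3, -1.5, 1.9]
width: 0.0009
```

```bash
python3 w.py 12; python3 ptr.py 12
```

```text
t 11.6333 p [ 0.5313 -0.2185  0.0566] rest xy -0.0001 -0.075 F [-1.27 -1.53  1.9 ] w 0.0008624297307126751
rotcorr [-0.04 -0.04  0.04]
12 (np.float64(0.394), np.float32(88.5259), np.float64(49.90504999917272))
```

View pics/c12.png

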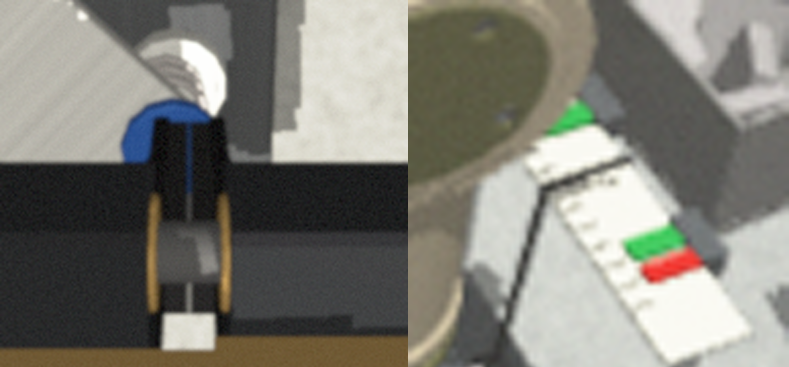

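```bash
sed -i 's/linspace(-.4,.4,401)/linspace(-.4,.05,451)/' ptr.py; python3 ptr.py 12
```

```text
12 (np.float64(-0.067), np.float32(127.64129), np.float64(-8.703484930812548))
```

>>> arm_command(targets=[[[0, 0.0015, 0, 0, 0, 0], [0, 0.0015, 0, 0, 0, 0], [0, 0.0015, 0, 0, 0, 0], [0, 0.0015, 0, 0, 0, 0], [0, 0.0015, 0, 0, 0, 0], [0, 0.0015, 0, 0, 0, 0], [0, 0.001, 0, 0, 0, 0], [0, 0, 0, 0, 0, 0], [0, 0, 0, 0, 0, 0]]])

```text
time: 12.48
ee_pos: [0.5314, -0.2185, 0.0467]
eef_rot: [0.484, -0.515, 0.516, -0.484]
ft_force: [-3.5, -2.5, 7.2]
width: 0.0006
```

```bash
python3 w.py 13; python3 ptr.py 13
```

```text
t 12.4833 p [ 0.5314 -0.2185  0.0467] rest xy -0.0 -0.0751 F [-3.53 -2.55  7.16] w 0.0005541058011738385
rotcorr [-0.04 -0.04  0.04]
13 (np.float64(-0.21000000000000002), np.float32(122.70117), np.float64(-27.099786979992945))
```

View pics/c13.png

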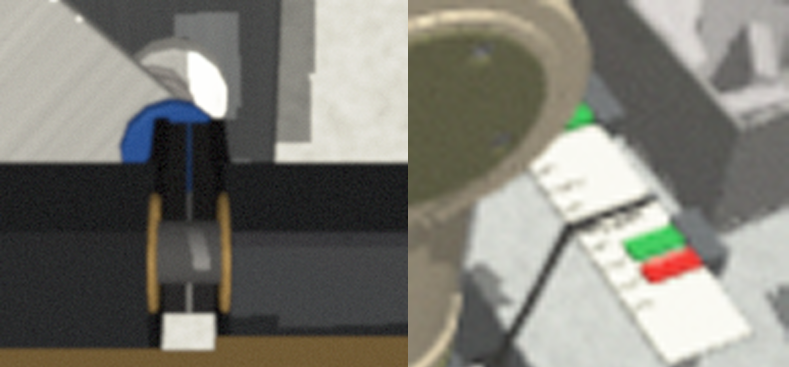

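Raw estimate −27.1, target about −37.3: 5.5 mm more.

>>> arm_command(targets=[[[0, 0.0015, 0, 0, 0, 0], [0, 0.001, 0, 0, 0, 0], [0, 0.001, 0, 0, 0, 0], [0, 0.001, 0, 0, 0, 0], [0, 0.0007, 0, 0, 0, 0], [0, 0, 0, 0, 0, 0]]])

```text
time: 13.08
ee_pos: [0.5315, -0.2181, 0.0417]
eef_rot: [0.484, -0.515, 0.515, -0.485]
ft_force: [-3.6, -1.5, 10.3]
width: 0.0003
```

```bash
python3 w.py 14; python3 ptr.py 14;  python3 - <<'E'
from h import *
s,c=snap('top','top14')
cv2.imwrite('pics/top14c.png',cv2.resize(c['pixels'][145:185,350:430],None,fx=10,fy=10,interpolation=cv2.INTER_CUBIC))
E
```

```text
t 13.0833 p [ 0.5315 -0.2181  0.0417] rest xy 0.0 -0.0746 F [-3.56 -1.48 10.32] w 0.000341472257139421
rotcorr [-0.04 -0.03  0.02]
14 (np.float64(-0.29200000000000004), np.float32(105.11655), np.float64(-37.42285815761261))
```

View pics/c14.png

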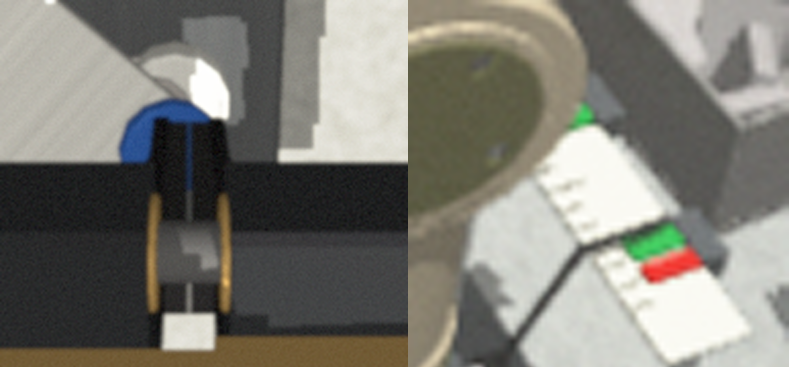

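View pics/top14c.png

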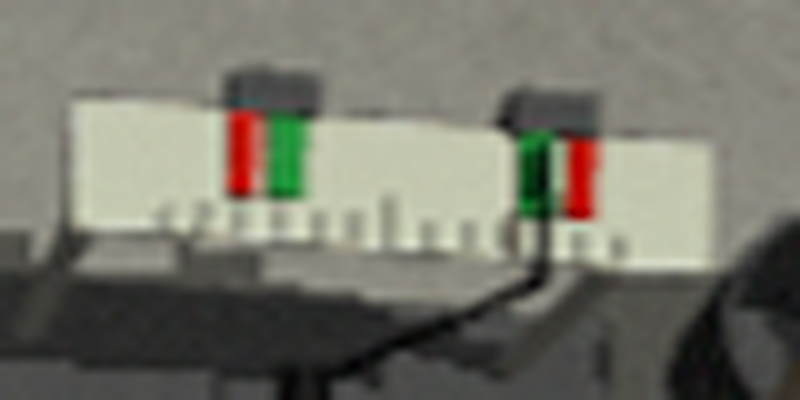

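>>> arm_command(targets=[[[0, 0.0004, 0, 0, 0, 0], [0, 0, 0, 0, 0, 0], [0, 0, 0, 0, 0, 0], [0, 0, 0, 0, 0, 0], [0, 0, 0, 0, 0, 0], [0, 0, 0, 0, 0, 0], [0, 0, 0, 0, 0, 0], [0, 0, 0, 0, 0, 0], [0, 0, 0, 0, 0, 0], [0, 0, 0, 0, 0, 0], [0, 0, 0, 0, 0, 0], [0, 0, 0, 0, 0, 0]]])

```text
time: 14.23
ee_pos: [0.5315, -0.218, 0.0414]
eef_rot: [0.484, -0.515, 0.515, -0.485]
ft_force: [-3.0, -1.1, 11.1]
width: 0.0007
```

```bash
python3 w.py 15; python3 ptr.py 15;  python3 - <<'E'
from h import *
s,T=snap('top','top15')
g=cv2.resize(T['pixels'][145:185,350:430],None,fx=10,fy=10,interpolation=cv2.INTER_CUBIC)
cv2.imwrite('pics/top15c.png',g)
print([int(g[r,500:600].sum(1).argmin())+500 for r in (225,235,245)])
t2=lambda x,y:((x+.5)/10+350-.5,(y+.5)/10+145-.5)
c=np.array([.5360,-.1436,0]);y=np.array([.0609,.99814,0])
for n,p,z in [('p',(543,170),.1996),('gb',(537,173),.19)]:
    X=atz(T,*t2(*p),z); print(n,((X-c)@y).round(4))
E
```

```text
t 14.2333 p [ 0.5315 -0.218   0.0414] rest xy 0.0 -0.0746 F [-2.99 -1.08 11.08] w 0.0006650421052405366
rotcorr [-0.04 -0.02  0.02]
15 (np.float64(-0.29500000000000004), np.float32(106.29732), np.float64(-37.79618051607356))
[544, 544, 544]
p -0.0362
gb -0.037
```

View pics/top15c.png

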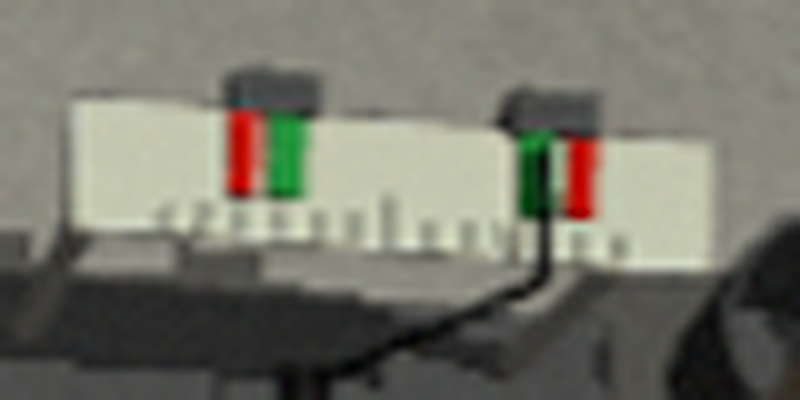

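>>> arm_command(targets=[[[0, -0.003, 0, 0, 0, 0], [0, -0.003, 0, 0, 0, 0], [0, -0.004, 0, 0, 0, 0], [0, -0.004, 0, 0, 0, 0], [0, -0.006, 0, 0, 0, 0], [0, -0.01, 0, 0, 0, 0], [0, -0.015, 0, 0, 0, 0], [0, -0.02, 0, 0, 0, 0], [0, -0.02, 0, 0, 0, 0], [0, -0.02, 0, 0, 0, 0], [0, -0.02, 0, 0, 0, 0], [0, -0.02, 0, 0, 0, 0]]])

```text
time: 15.38
ee_pos: [0.531, -0.2172, 0.1869]
eef_rot: [-0.485, 0.515, -0.515, 0.485]
ft_force: [0.6, -0.5, -1.0]
width: 0.0006
```

>>> arm_command(targets=[[[0.01, -0.01, -0.01, 0, 0, 0], [0.02, 0, -0.01, 0, 0, 0], [0.02, 0, -0.01, 0, 0, 0], [0.02, 0, -0.01, 0, 0, 0], [0.02, 0, -0.01, 0, 0, 0], [0.02, 0, -0.01, 0, 0, 0], [0.02, 0, -0.01, 0, 0, 0], [0.02, 0, -0.01, 0, 0, 0], [0.01, 0, 0, 0, 0, 0], [0, 0, 0, 0, 0, 0], [0, 0, 0, 0, 0, 0], [0, 0, 0, 0, 0, 0]]])

```text
time: 16.38
ee_pos: [0.4427, -0.371, 0.1957]
eef_rot: [-0.485, 0.515, -0.514, 0.485]
ft_force: [0.5, 0.5, -0.7]
width: 0.0005
```

```bash
python3 w.py 16; python3 ptr.py 16; python3 -c "
from h import *
snap('top','top16')"
```

```text
t 16.3833 p [ 0.4427 -0.371   0.1957] rest xy -0.0793 -0.2326 F [ 0.55  0.51 -0.66] w 0.0005048371490442449
rotcorr [-0.02  0.11 -0.06]
16 (np.float64(-0.4), np.float32(134.74165), np.float64(-50.62438450012457))
```

View pics/side16.png

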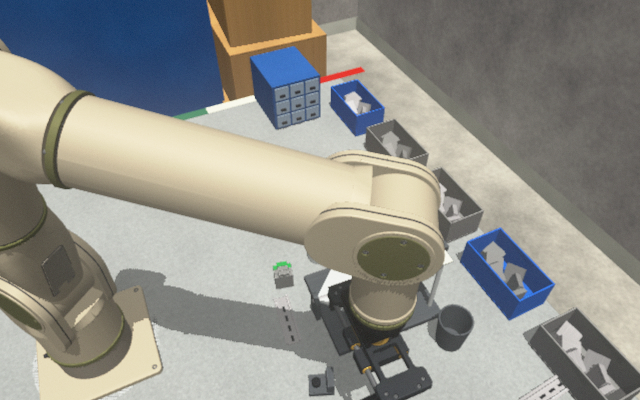

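View pics/top16.png

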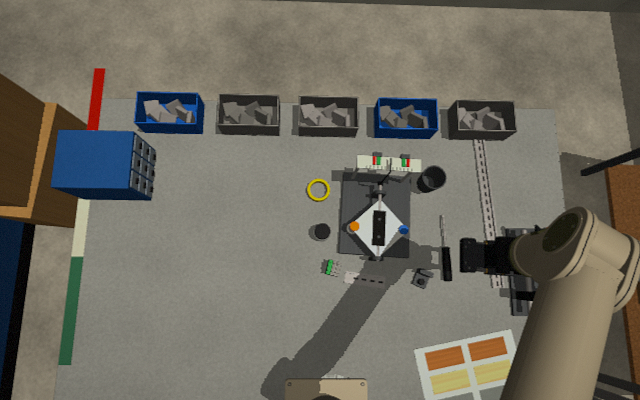

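```bash
python3 - <<'E'
from h import *
a=cv2.imread('pics/top0.png').astype(int);b=cv2.imread('pics/top16.png').astype(int)
for n,(x0,x1,y0,y1) in dict(scale=(350,430,148,185),plate=(345,412,190,240),jar=(305,335,215,245),tape=(300,335,172,205),cup=(415,450,160,195),stop=(408,435,262,292),drv=(435,445,215,280)).items():
    print(n,abs(a-b)[y0:y1,x0:x1].mean().round(2))
print(r.close_job())
E
```

```text
scale 4.45
plate 6.38
jar 4.15
tape 4.61
cup 4.16
stop 14.46
drv 8.11
the job is handed in; nothing more can be done
None
```

The job is done and handed in. I pressed the orange pad, let it spring back, then pressed the blue pad, each with the fingers shut.

| Pad | Hold | Pointer vs green centre | Upward force on tool |
|---|---|---|---|
| Orange | just over 1 s | within about 1 mm (about 28.5 mm from the scale's middle) | about 8 N |
| Blue | just over 1 s | within about 1 mm (about 38 mm from the scale's middle) | about 11 N |

- **Red fields:** none of the pictures showed the pointer in the red.
- **Between presses:** the side camera showed the plate back at its level reading before I moved to the blue pad.
- **After the blue press:** the last top picture shows the pointer at rest, and the tilt rest, marks and surrounding things where they began. Picture differences from the start are mostly small. The larger ones, at the rail stop and driver, I put down to the arm's shadow, judging by eye. The arm ended about 0.2 m clear.

**Checks that disagreed or failed:**
- **Contact height:** the fingers touched the pads about 23 mm lower than the TCP reading implied. I set the depth from the pointer in the pictures instead.
- **Blue position:** the side camera put the pointer almost exactly on the green, while the top camera put it about 1 mm short.
- **Final side view:** the arm hid the scale, so that reading was unusable. The final level check rests on the top view alone.

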